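Count three bricks out of the toy-stall hopper

TASK

A customer has bought three of the five wooden bricks: push the tray fully in under the hopper until it lies flat against the back board, then slide the hopper's gate just far enough open to let exactly three bricks fall into the tray, and push the gate fully shut again with the other two bricks still in the hopper. Leave the tray in its place under the hopper, work the gate by its push block without touching the bricks with the gripper, and leave the other goods on the stall standing where they are.

Things in the scene. Friction and masses are not known exactly. Their poses are not given: they have to be found in the camera images.
- hopper: plywood brick hopper, fixed. Origin on the table under the middle of its trough; x points from its open front to its back board (away from the robot), y along the trough, the way the gate opens, z up. Outer faces at x -44 and +58, y -128 and +128 mm, legs and back board out to y -176 and +176 below 140 mm, rim 215 mm above the table. Its only floor is the gate
- trough (a point): middle of the trough's floor (the gate's upper face), 150 mm above the hopper's origin. The trough is open at the top, inside 72 mm (x) by 240 mm (y), boards 8 mm thick. A dark packing board stands inside near the +y end; its place differs by up to 50 mm each time, so the bricks' spare room is not known beforehand
- bay_stop (a point): point on the table at the foot of the back board's front face, hopper x = +50 mm, y = 0, where the tray's rear wall stops. The bay for the tray lies under the trough, open at the front; the leg boards on its sides have their inner faces at hopper y -164 and +164 mm and reach forward to x = -44; 142 mm clear height below the gate
- gate (a joint): opening of the sliding gate in m: 0 shut against its stop, to 0.200. Slides level to hopper +y and bares the floor from the -y end. Takes 4 to 6 N, stays where left. The bricks ride on it until bunched against the packing board, then drop over its edge one by one, brick 1 first, one per 34 mm or so of travel; shutting carries the rest back
- push_block (a point): dark square wooden block on the gate's tongue, 90 x 90 mm, 45 mm tall, to be pushed (too wide to grip). This point is the centre of its underside, on the tongue, 150 mm above the table, at hopper x = 0, y = 243 mm + gate opening. When shut, a free gap of 70 mm lies between it and the hopper's end board, above the 72 mm wide tongue
- tray: open steel tray, 170 (x) by 260 (y) mm, 50 mm tall, walls 5 mm, about 0.5 kg, loose on the table, partly out of the bay. Origin at the centre of its underside; x roughly along the hopper's x. Fully in, its rear wall lies flat against the back board, its origin at hopper x = -35 mm, and its front wall sticks out 76 mm in front of the hopper
- brick1: plain wooden toy brick, 64 x 34 x 30 mm, about 60 g, number 1 of five identical ones in a single row in the hopper's trough, counted from the -y end; origin at the centre of its underside (as it lies in the hopper), x along its 64 mm, across the trough
- brick2: plain wooden toy brick, 64 x 34 x 30 mm, about 60 g, number 2 of five identical ones in a single row in the hopper's trough, counted from the -y end; origin at the centre of its underside (as it lies in the hopper), x along its 64 mm, across the trough
- brick3: plain wooden toy brick, 64 x 34 x 30 mm, about 60 g, number 3 of five identical ones in a single row in the hopper's trough, counted from the -y end; origin at the centre of its underside (as it lies in the hopper), x along its 64 mm, across the trough
- brick4: plain wooden toy brick, 64 x 34 x 30 mm, about 60 g, number 4 of five identical ones in a single row in the hopper's trough, counted from the -y end; origin at the centre of its underside (as it lies in the hopper), x along its 64 mm, across the trough
- brick5: plain wooden toy brick, 64 x 34 x 30 mm, about 60 g, number 5 of five identical ones in a single row in the hopper's trough, counted from the -y end; origin at the centre of its underside (as it lies in the hopper), x along its 64 mm, across the trough
- vase: brass shell-shaped vase, 60 mm across, 110 mm tall, in front of the gate's push block; bystander; origin at the centre of its underside
- tin: dark steel can, 68 mm across, 90 mm tall, beside the tray on its right; bystander; origin at the centre of its underside
- binoculars: black binoculars standing on their large ends, 52 x 116 mm, 120 mm tall, behind the gate's tongue; bystander; origin at the centre of its underside
- mug: white mug, 84 mm across plus handle, 85 mm tall; bystander; origin at the centre of its underside
- camera: black camera, about 95 x 130 mm, 103 mm tall; bystander; origin at the centre of its underside
- helmet: drab green domed helmet, 250 mm across, 150 mm tall; bystander; origin at the centre of its underside
Things that resemble listed ones, but are neither listed nor needed, are in the scene too. Leave any green or red look-alike of the brick1 alone.

How it is judged:
On the way, in this order (a step that is already met when the one before it is completed fails the run):
1. the tray is pushed home against the back board, all five bricks still in the hopper (x of tray in the frame of hopper above -0.045 m and angle between the x axis of tray and the x axis of hopper, either way round below 0.07 rad and y of tray in the frame of hopper between -0.025 and 0.025 m and height (world z) of each of brick1, brick2, brick3, brick4, brick5 above 0.143 m), for 0.2 s.
2. the gate is opened and three bricks lie in the tray, two remain in the hopper (value of joint gate above 0.05 m and z of each of brick1, brick2, brick3 in the frame of tray below 0.1 m and x of brick1 in the frame of tray between -0.085 and 0.085 m and y of brick1 in the frame of tray between -0.13 and 0.13 m and x of brick2 in the frame of tray between -0.085 and 0.085 m and y of brick2 in the frame of tray between -0.13 and 0.13 m and x of brick3 in the frame of tray between -0.085 and 0.085 m and y of brick3 in the frame of tray between -0.13 and 0.13 m and height (world z) of each of brick4, brick5 above 0.143 m), for 0.1 s.
At the end, for the whole second after the job is handed in: The gate is shut to within 5 mm; the tray stands under the hopper within 10 mm of the back board, square to it within 0.07 rad and centred within 25 mm; bricks 1 to 3 lie in the tray, bricks 4 and 5 on the gate in the hopper; all at rest (x of tray in the frame of hopper above -0.045 m and angle between the x axis of tray and the x axis of hopper, either way round below 0.07 rad and y of tray in the frame of hopper between -0.025 and 0.025 m and z of each of brick1, brick2, brick3 in the frame of tray below 0.1 m and x of brick1 in the frame of tray between -0.085 and 0.085 m and y of brick1 in the frame of tray between -0.13 and 0.13 m and x of brick2 in the frame of tray between -0.085 and 0.085 m and y of brick2 in the frame of tray between -0.13 and 0.13 m and x of brick3 in the frame of tray between -0.085 and 0.085 m and y of brick3 in the frame of tray between -0.13 and 0.13 m and height (world z) of each of brick4, brick5 above 0.143 m and value of joint gate below 0.005 m and linear speed of each of brick1, brick2, brick3, brick4, brick5, tray below 0.03 m/s); the robot touches nothing.
It fails at once if the gripper or arm touches a brick (contact force between any of the fingers, the arm and brick1 above 0.5 N or contact force between any of the fingers, the arm and brick2 above 0.5 N or contact force between any of the fingers, the arm and brick3 above 0.5 N or contact force between any of the fingers, the arm and brick4 above 0.5 N or contact force between any of the fingers, the arm and brick5 above 0.5 N).
It fails at once if a bystander is shifted by more than 25 mm or knocked over (distance of any of vase, tin, binoculars, mug, camera, helmet from where it was at the start of the episode above 0.025 m or angle between any of vase, tin, binoculars, mug, camera, helmet's own z axis and vertical above 0.5 rad).
It also fails if it takes over 72 s, if anything falls off the work surface, if the arm or the gripper's body presses on something with over 40 N, if the wrist force passes 120 N, or if a joint passes its speed limit or range.

ROBOT

A 6-joint arm with a two-finger parallel gripper is mounted at the origin on the work surface. World frame = base frame: x ahead of the robot, y to its left, z up, the work surface at z = 0. Lengths are in m, angles in rad, forces in N, time in s.
With the tool pointing down it reaches from about 0.425 to 0.925 m from the base axis. Payload 12.5 kg.
Tool frame: the origin (TCP) lies between the finger pads; the fingertips stand 11 mm ahead of it and the grasp point (between the pads) lies 8 mm behind it; z points along the fingers, y is the direction in which the jaws open and shut (so a half turn about z gives the same grasp; the last joint's range is limited). The gripper opens to 85 mm and grips with 20 to 120 N. Pads are 22 mm wide; open, the fingers measure 114 mm over their backs; the gripper's body (76 mm by 85 mm) begins 54 mm behind the grasp point. The pads swing forward as they close: fully open they stand 13 mm farther back than shut.
Start: joints at [1.236, 0.491, 1.559, -0, 1.092, -0.106], TCP at [0.142, 0.609, 0.212] pointing down, gripper open.
Joint ranges: [-3.1, 3.1], [-0.84, 2.19], [0.05, 2.79], [-1.13, 4.28], [0.06, 2.93], [-2.69, 2.69]. Speed limits (rad/s): [2.22, 2.22, 2.79, 3.14, 3.14, 3.14].

INTERFACE

Orientations are given as a unit quaternion [w, x, y, z].
In Python, from plant import telemetry, vision, workorder gives the robot as it stands. The module is installed in compiled form; this text tells all that it offers.
- The arm moves only by the tool carry_out, never from a script. Its argument "steps" is a list that holds one entry, the list of rows, each a list of 7 numbers: the shift along the world's x, y, z scaled (see below), then the turn, a rotation vector about the world's x, y, z scaled (see below), then the opening, from 0 (shut) to 1 (fully open). A call has 1 to 12 rows; each row is the pose to reach, as a shift and turn from the pose commanded when the call began; what a row does not reach only later rows make up. The controller multiplies each number of a shift by 80 cm and each number of a turn by 60 degrees. A row lasts 1/10 s, in which the tool goes at most 50 mm and 8.59 degrees, less where a joint would pass 70% of its speed; a pose out of reach is approached as far as the arm can. A call with a number of a shift or a turn outside -1 to 1 is refused whole. A call with a gripper value outside its range is refused whole. The fingers move at their own pace and stop on an object; the grip force is fixed at half the most. Time passes only in rows, so rows that repeat a pose let the fingers close. It gives the time, the measured TCP pose, the force and the opening at its end, in the units of the state.
- telemetry.get_obs(): the state, without advancing time (a new reading comes with each control period).
- vision.capture(name): name is "side" or "top"; returns (picture, depth): 384x512x3 uint8, blue, green, red; 384x512 float32, m along the optical axis (not along the pixel's ray), 0 where there is no reading.
- vision.camera_params(name): a dict with "mtx" (3x3 intrinsics, pixels), "pose" (4x4, takes a point from camera to world coordinates). Camera axes: x right, y up, looking along -z (the intrinsics and any distortion apply to the point x, -y, -z); pixel columns grow to the right and rows downward; lengths in m; the calibration is good to about 2 mm. A picture is of the moment at which its call begins. camera_params takes no time and is no camera call.
- workorder.close_job(): hands the job in, once; it reports no verdict.
The state is a dict: "t": time; "joint_pos": joint angles; "joint_vel": joint speeds; "tau": joint torques, N m; "eef_pos": TCP position; "tool_rot": TCP orientation; "ft_force": force on the tool from outside, world axes, zero at the start; "moment": the same for the moment, N m; "gripper_width": opening from 0.0 (shut) to 1.0 (fully open).
Only numpy, scipy, OpenCV 4.12 (cv2) and the standard library are available. Lean on these libraries where they do the work, as an engineer would, in place of code of your own. Each camera call takes 0.05 s, during which the arm holds its last target. There are 200 camera calls.

## Working session

There is one attempt and no reset: what is moved stays moved. The work goes in short steps, Python scripts to look and compute and a tool call to move; the robot and the scene stay as the last step left them, time stands still between calls to the robot, and variables do not carry over. Pictures are saved under pics/ and viewed, about 8 in all and at most 12, crops included, and the job is handed in when it is done.

Besides the shell and the picture viewer there is one more tool, called after "Call:" by a JSON object that holds its "api" and its "payload". carry_out: Moves the arm, as the interface text tells. Shifts and turns lie within -1 to 1; 1 stands for 80 cm of shift or 60 degrees of turn. Its arguments: {"type":"object","properties":{"steps":{"type":"array"}},"required":["steps"]}

```bash
mkdir -p pics
cat > h.py <<'E'
import numpy as np, cv2
from plant import telemetry, vision, workorder
def cap(n):
    im,d=vision.capture(n); p=vision.camera_params(n); return im,d,np.array(p["mtx"]),np.array(p["pose"])
def pts(d,K,T):
    v,u=np.mgrid[:d.shape[0],:d.shape[1]]
    c=np.stack([(u-K[0,2])/K[0,0]*d,-(v-K[1,2])/K[1,1]*d,-d],-1)
    return c@T[:3,:3].T+T[:3,3]
def ray(u,v,z,K,T):
    r=T[:3,:3]@np.array([(u-K[0,2])/K[0,0],-(v-K[1,2])/K[1,1],-1]); o=T[:3,3]
    return o+r*(z-o[2])/r[2]
E
python3 - <<'E'
from h import *
print(telemetry.get_obs())
for n in("side","top"):
    im,d,K,T=cap(n); np.savez(n+"0.npz",im=im,d=d,K=K,T=T); print(n,K.round(1).tolist(),T.round(3).tolist())
    cv2.imwrite(f"pics/{n}0.png",cv2.resize(im,(800,600)))
E
```

```text
{'t': 0.0, 'joint_pos': array([ 1.23638763e+00,  4.91551522e-01,  1.55946819e+00, -1.63305728e-05,
        1.09170984e+00, -1.05589394e-01]), 'joint_vel': array([ 0.00027268,  0.00039274,  0.00015014,  0.00052211, -0.00166925,
        0.00091856]), 'tau': array([-6.77192238e-04, -6.18449020e+01, -2.61590964e+01, -1.13558472e-04,
        4.03798884e-03,  2.76332548e-05]), 'eef_pos': array([0.1416571 , 0.60846882, 0.21172629]), 'tool_rot': array([-1.16983216e-04,  1.14156457e-01,  9.93462621e-01, -5.56331591e-04]), 'ft_force': array([-0.24872847, -0.07852271,  0.15597587]), 'moment': array([-0.02849664,  0.01960015, -0.0017931 ]), 'gripper_width': 0.9978920796733998}
side [[376.3, 0.0, 250.4], [0.0, 376.3, 190.6], [0.0, 0.0, 1.0]] [[0.995, 0.071, -0.077, 0.428], [-0.104, 0.577, -0.81, -1.116], [-0.014, 0.814, 0.581, 0.912], [0.0, 0.0, 0.0, 1.0]]
top [[370.7, 0.0, 255.3], [0.0, 370.7, 192.3], [0.0, 0.0, 1.0]] [[0.0, 0.987, -0.158, 0.3], [-1.0, 0.0, -0.0, 0.025], [-0.0, 0.158, 0.987, 1.611], [0.0, 0.0, 0.0, 1.0]]
```

View pics/side0.png

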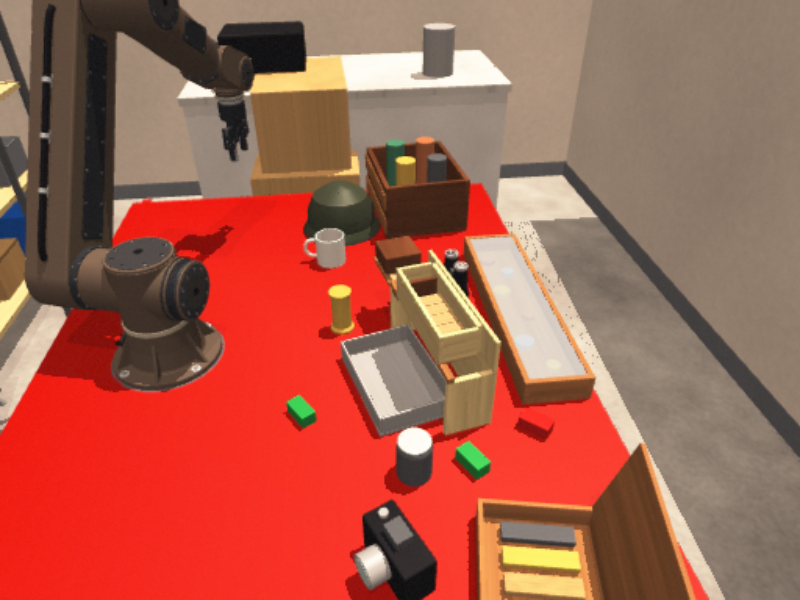

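View pics/top0.png

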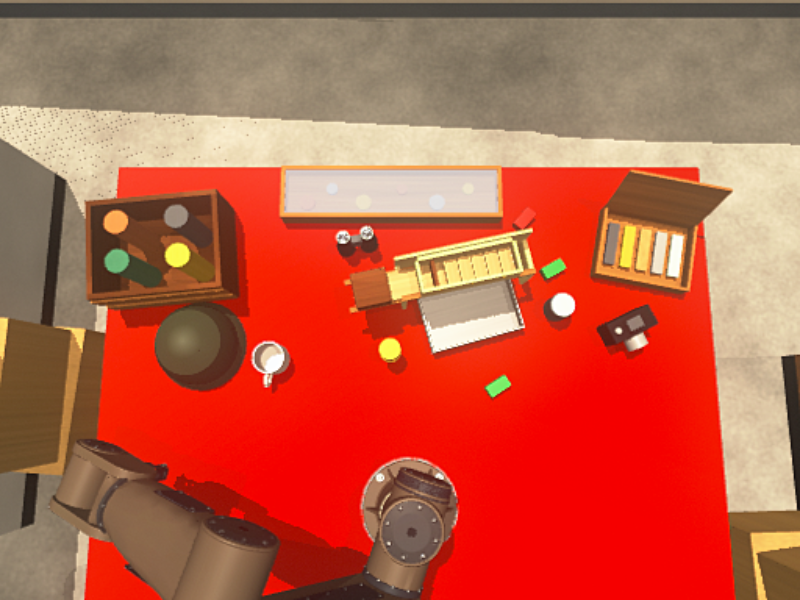

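The top view (800x600) shows the hopper near (470,265), push block (370,288), packing board (432,272) and tray (470,315). The vase is at (390,350), tin (562,305) and binoculars (355,240). Green look-alikes are at (553,268) and (498,386), the red one at (525,217). The other brown or yellow things are in the crates. The five plain bricks in the trough are the ones I want.

Run:
```python
from h import *
def rect(P,lab):
    r=cv2.minAreaRect(P[:,:2].astype(np.float32)*1000); print(lab,len(P),np.round(r[0],1),np.round(r[1],1),round(r[2],2),'z',np.percentile(P[:,2],[5,50,95]).round(3))
for n in("top","side"):
    f=np.load(n+"0.npz"); im,d,K,T=[f[k] for k in("im","d","K","T")]; P=pts(d,K,T)
    ok=d>0
    hsv=cv2.cvtColor(im,cv2.COLOR_BGR2HSV)
    print(n,"table z",np.median(P[ok&(abs(P[...,0]-.5)<.05)&(abs(P[...,1])<.6)][:,2]))
    reg=ok&(P[...,0]>.5)&(P[...,0]<.95)&(P[...,1]>-.4)&(P[...,1]<.3)
    def comps(m,lab,minn=40):
        k,L=cv2.connectedComponents(m.astype(np.uint8))
        for i in range(1,k):
            if (L==i).sum()>=minn:
                v,u=np.nonzero(L==i); rect(P[L==i],f"{lab} uv({u.mean():.0f},{v.mean():.0f})")
    comps(reg&(P[...,2]>.205)&(P[...,2]<.225),"rim")
    comps(reg&(P[...,2]>.187)&(P[...,2]<.2),"z195")
    comps(reg&(P[...,2]>.172)&(P[...,2]<.187),"z180",20)
    comps(reg&(P[...,2]>.043)&(P[...,2]<.056),"z50",20)
    comps(reg&(P[...,2]>.08)&(P[...,2]<.125),"z80-125",20)
im=np.load("top0.npz")["im"]; cv2.imwrite("pics/c.png",cv2.resize(im[140:250,200:380],(800,489),interpolation=cv2.INTER_CUBIC))
```

```text
top table z 0.0025488596538697506
rim uv(299,164) 671 [ 620.4 -142.9] [105.6 351.4] 11.54 z [0.207 0.214 0.219]
z195 uv(237,184) 501 [560.9  97.5] [90.7 89.6] 12.0 z [0.189 0.194 0.198]
z180 uv(307,169) 705 [ 624.2 -176.2] [ 68.1 178.6] 12.24 z [0.174 0.179 0.184]
z50 uv(302,110) 21 [ 921.2 -176.2] [45.9 20.3] 82.64 z [0.049 0.054 0.056]
z50 uv(213,116) 53 [898.3 210.5] [43.3 79.2] 46.72 z [0.051 0.054 0.056]
z50 uv(239,115) 31 [899.4 101.1] [28.1 46.6] 83.9 z [0.05  0.054 0.056]
z50 uv(261,114) 39 [9.001e+02 1.000e-01] [39.7 56.8] 64.08 z [0.05  0.054 0.056]
z50 uv(249,116) 30 [886.6  54.4] [30.6 66.4] 19.24 z [0.05  0.054 0.056]
z50 uv(275,123) 116 [857.8 -53.9] [93.4 78.4] 71.36 z [0.051 0.054 0.056]
z50 uv(306,117) 29 [ 886.2 -196.4] [36.6 28. ] 55.65 z [0.052 0.053 0.056]
z50 uv(230,121) 59 [862.8 133.2] [81.3 44.3] 58.07 z [0.05  0.054 0.056]
z50 uv(210,127) 108 [836.2 238.2] [125.   84.3] 86.91 z [0.049 0.054 0.056]
z50 uv(314,121) 21 [ 870.2 -235.1] [31.1 24.9] 77.22 z [0.048 0.053 0.056]
z50 uv(257,129) 50 [829.2  19.9] [42.9 78.8] 39.16 z [0.05  0.053 0.056]
z50 uv(290,125)
[... 2059 characters left out ...]
50 uv(266,221) 115 [ 588.6 -114.5] [ 66.5 216.7] 33.59 z [0.044 0.048 0.052]
z50 uv(297,235) 20 [ 671.6 -188. ] [ 3.4 46.1] 11.34 z [0.043 0.049 0.056]
z50 uv(267,261) 88 [ 556.4 -291.6] [113.3  10.1] 14.43 z [0.044 0.048 0.052]
z50 uv(300,263) 95 [ 654.7 -317. ] [101.3  13.5] 6.09 z [0.044 0.049 0.056]
z80-125 uv(292,170) 215 [713.9 142. ] [ 37.2 103.1] 11.25 z [0.083 0.108 0.121]
z80-125 uv(252,192) 44 [543.7   8.1] [14.2 22.5] 83.43 z [0.081 0.095 0.119]
z80-125 uv(305,233) 70 [ 683.  -238.6] [ 3.2 80.7] 12.96 z [0.084 0.105 0.123]
z80-125 uv(301,251) 336 [ 654.8 -316.3] [101.9  13.3] 7.84 z [0.082 0.103 0.122]
z80-125 uv(264,276) 79 [ 532.1 -390.5] [19.  54.3] 89.68 z [0.088 0.09  0.092]
```

View pics/c.png

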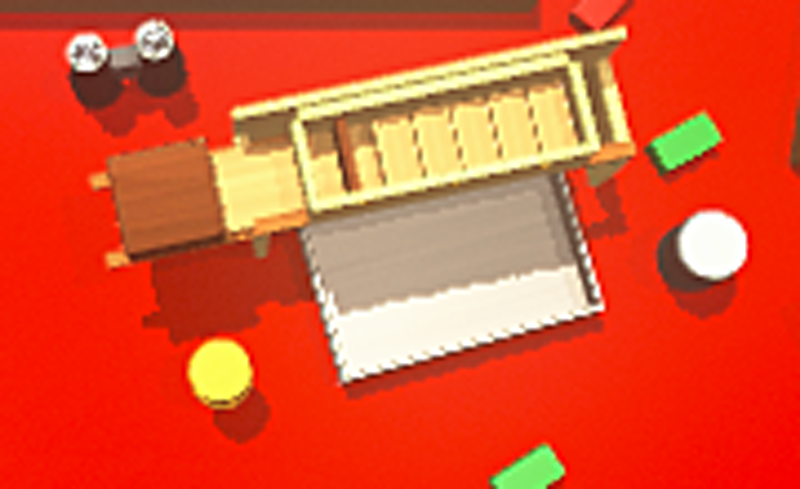

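The crop shows five bricks side by side at crop x 375–575. The packing board is at x≈345, the block at (165,200), and the tray's front corners at (342,382) and (603,310). Next I work out the hopper frame, tray pose and packing board position from both views.

```bash
cat >> h.py <<'E'
YAW=np.radians(12.1); R=np.array([[np.cos(YAW),-np.sin(YAW)],[np.sin(YAW),np.cos(YAW)]])
O=np.array([.6125,-.1443])
def toH(p): return (np.asarray(p)[...,:2]-O)@R
def toW(x,y): return O+R@np.array([x,y])
E
python3 - <<'E'
from h import *
def ln(P):
    c=P.mean(0); u=np.linalg.svd(P-c)[2][0]; return c,np.degrees(np.arctan2(u[1],u[0]))%180
S={n:np.load(n+"0.npz") for n in("top","side")}
K,T=S["top"]["K"],S["top"]["T"]
for c in[(342,382),(603,310),(300,225),(305,212)]: 
    p=ray(200+c[0]/4.444,140+c[1]/4.444,.05,K,T); print("top tray",p.round(4),(toH(p)*1000).round(1))
for c in[(112,160),(206,140),(130,258),(222,234)]:
    p=ray(200+c[0]/4.444,140+c[1]/4.444,.195,K,T); print("top block",p.round(4),(toH(p)*1000).round(1))
for c in[(340,122),(350,122),(348,190),(356,190)]:
    p=ray(200+c[0]/4.444,140+c[1]/4.444,.20,K,T); print("board@.2",(toH(p)*1000).round(1))
for c in[(376,125),(390,180),(570,90),(578,130)]:
    p=ray(200+c[0]/4.444,140+c[1]/4.444,.18,K,T); print("bricks",(toH(p)*1000).round(1))
Ks,Ts=S["side"]["K"],S["side"]["T"]
for c in[(343,342),(379,431),(447,411),(409,327)]:
    p=ray(c[0]/1.5625,c[1]/1.5625,.05,Ks,Ts); print("side tray",p.round(4),(toH(p)*1000).round(1))
# rim / board / block from depth, in hopper frame
for n in S:
    f=S[n]; P=pts(f["d"],f["K"],f["T"]); H=toH(P)*1000; z=P[...,2]
    m=(f["d"]>0)&(abs(H[...,0])<80)
    for lab,mm in(("rim",m&(abs(z-.214)<.006)&(abs(H[...,1])<190)),("block",m&(abs(z-.194)<.004)&(H[...,1]>170)&(H[...,1]<320))):
        h=H[mm]; print(n,lab,np.percentile(h,[1,99],axis=0).round(0).tolist())
    b=m&(abs(H[...,0]-2)<22)&(abs(H[...,1])<118)
    ys=np.arange(-118,118,6); print(n,"profile",[(int(y),int(1000*np.median(z[b&(abs(H[...,1]-y)<3)]))) for y in ys if (b&(abs(H[...,1]-y)<3)).sum()>0])
    fr=m&(z>.15)&(z<.195)&(abs(H[...,1])<110)&(H[...,0]<-38); print(n,"frontface",fr.sum())
    for lab,lo,hi,x0,x1,y0,y1 in(("vase",.02,.14,.4,.58,.02,.12),("tin",.02,.12,.45,.62,-.45,-.32),("bino",.03,.14,.66,.78,.05,.2),("mug",.02,.12,.3,.55,.25,.45)):
        q=P[(f["d"]>0)&(z>lo)&(z<hi)&(P[...,0]>x0)&(P[...,0]<x1)&(P[...,1]>y0)&(P[...,1]<y1)]
        if len(q): print(lab,np.percentile(q,[2,98],axis=0).round(3).tolist())
E
```

```text
top tray [ 0.4069 -0.0652  0.05  ] [-184.4  120.5]
top tray [ 0.4754 -0.3143  0.05  ] [-169.7 -137.5]
top tray [ 0.5574 -0.0262  0.05  ] [-29.1 127.1]
top tray [ 0.5701 -0.031   0.05  ] [-17.7 119.6]
top block [0.5912 0.1432 0.195 ] [ 39.4 285.5]
top block [0.6092 0.0608 0.195 ] [ 39.7 201.3]
top block [0.5044 0.1264 0.195 ] [-48.9 287.3]
top block [0.5256 0.0466 0.195 ] [-45.  204.8]
board@.2 [29.8 83.2]
board@.2 [28.  74.6]
board@.2 [-30.8  89.6]
board@.2 [-32.3  82.8]
bricks [24.7 50.4]
bricks [-26.4  49.3]
bricks [  19.6 -125.9]
bricks [ -17.3 -124.1]
side tray [ 0.4142 -0.0724  0.05  ] [-178.8  111.9]
side tray [ 0.4729 -0.3471  0.05  ] [-179. -169.]
side tray [ 0.6115 -0.3111  0.05  ] [ -35.9 -162.8]
side tray [ 0.5711 -0.0358  0.05  ] [-17.8 114.7]
top rim [[-44.0, -167.0], [59.0, 164.0]]
top block [[-44.0, 204.0], [43.0, 291.0]]
top profile [(-118, 179), (-112, 178), (-106, 180), (-100, 178), (-94, 179), (-88, 177), (-82, 179), (-76, 179), (-70, 179), (-64, 177), (-58, 178), (-52, 178), (-46, 178), (-40, 179), (-34, 179), (-28, 177), (-22, 178), (-16, 179), (-10, 176), (-4, 1
[... 452 characters left out ...]
rim [[-46.0, -174.0], [57.0, 158.0]]
side block [[-46.0, 198.0], [43.0, 288.0]]
side profile [(-88, 6), (-82, 9), (-76, 178), (-70, 176), (-64, 176), (-58, 176), (-52, 177), (-46, 178), (-40, 50), (-34, 179), (-28, 178), (-22, 176), (-16, 51), (-10, 178), (-4, 176), (2, 177), (8, 179), (14, 178), (20, 43), (26, 178), (32, 178), (38, 179), (44, 47), (50, 179), (56, 28), (62, 29), (68, 12), (74, 46), (80, 181), (86, 199), (92, 30), (98, 20), (104, 20), (110, 24), (116, 186)]
side frontface 265
vase [[0.401, 0.022, 0.024], [0.531, 0.1, 0.139]]
tin [[0.5, -0.444, 0.022], [0.619, -0.322, 0.109]]
bino [[0.692, 0.092, 0.047], [0.739, 0.183, 0.122]]
mug [[0.322, 0.325, 0.022], [0.432, 0.412, 0.085]]
```

Measured in hopper frame: tray centre about (-92,-4) mm, yawed +3°. The packing board face is at y≈+78 and the bricks run from -120 to +53. Brick tops read 0.178 and the block top 0.194, as the text implies. Predicted opening for three bricks is about 125–140 mm. Now I'll move round to the front of the tray.

Call:
{"api": "carry_out", "payload": {"steps": [[[0.385, -0.386, 0.1725, 0, 0, -1, 1], [0.385, -0.386, 0.1725, 0, 0, -1, 1], [0.385, -0.386, 0.1725, 0, 0, -1, 1], [0.385, -0.386, 0.1725, 0, 0, -1, 1], [0.385, -0.386, 0.1725, 0, 0, -1, 1], [0.385, -0.386, 0.1725, 0, 0, -1, 1], [0.385, -0.386, 0.1725, 0, 0, -1, 1], [0.385, -0.386, 0.1725, 0, 0, -1, 1], [0.385, -0.386, 0.1725, 0, 0, -1, 1], [0.385, -0.386, 0.1725, 0, 0, -1, 1], [0.385, -0.386, 0.1725, 0, 0, -1, 1], [0.385, -0.386, 0.1725, 0, 0, -1, 1]]]}}

```text
t: 1.3
eef_pos: [0.4489, 0.3004, 0.3497]
tool_rot: [-0.0, 0.596, 0.803, -0.0]
ft_force: [0.2, -0.1, 0.2]
gripper_width: 0.995
```

Call:
{"api": "carry_out", "payload": {"steps": [[[-0.046, -0.614, 0, 0, 0, -1, 1], [-0.046, -0.614, 0, 0, 0, -1, 1], [-0.046, -0.614, 0, 0, 0, -1, 1], [-0.046, -0.614, 0, 0, 0, -1, 1], [-0.046, -0.614, 0, 0, 0, -1, 1], [-0.046, -0.614, 0, 0, 0, -1, 1], [-0.046, -0.614, 0, 0, 0, -1, 1], [-0.046, -0.614, 0, 0, 0, -1, 1], [-0.046, -0.614, 0, 0, 0, -1, 1], [-0.046, -0.614, 0, 0, 0, -1, 1], [-0.046, -0.614, 0, 0, 0, -1, 1], [-0.046, -0.614, 0, 0, 0, -1, 1]]]}}

```text
t: 2.5
eef_pos: [0.4129, -0.1906, 0.3497]
tool_rot: [-0.001, 0.917, 0.398, -0.0]
ft_force: [0.5, 0.8, 0.0]
gripper_width: 1.002
```

Call:
{"api": "carry_out", "payload": {"steps": [[[0, 0, -0.25, 0, 0, -0.58, 1], [0, 0, -0.25, 0, 0, -0.58, 1], [0, 0, -0.25, 0, 0, -0.58, 1], [0, 0, -0.25, 0, 0, -0.58, 1], [0, 0, -0.25, 0, 0, -0.58, 1], [0, 0, -0.39, 0, 0, -0.58, 1], [0, 0, -0.39, 0, 0, -0.58, 1], [0, 0, -0.39, 0, 0, -0.58, 1], [0, 0, -0.39, 0, 0, -0.58, 1]]]}}

```text
t: 3.4
eef_pos: [0.4136, -0.1903, 0.0385]
tool_rot: [-0.001, 0.994, 0.108, -0.001]
ft_force: [-0.8, -0.4, -0.4]
gripper_width: 0.996
```

Run:
```python
from h import *
o=telemetry.get_obs(); print(o["eef_pos"],(toH(o["eef_pos"])*1000).round(1),o["tool_rot"],o["ft_force"])
im=cap("side")[0]; cv2.imwrite("pics/s1.png",cv2.resize(im[150:330,180:400],(733,600)))
```

```text
[ 0.41356303 -0.19028489  0.03850866] [-204.2   -3.3] [-5.32548501e-04  9.94138705e-01  1.08108810e-01 -6.60840774e-04] [-0.84247898 -0.3945197  -0.44743992]
```

View pics/s1.png

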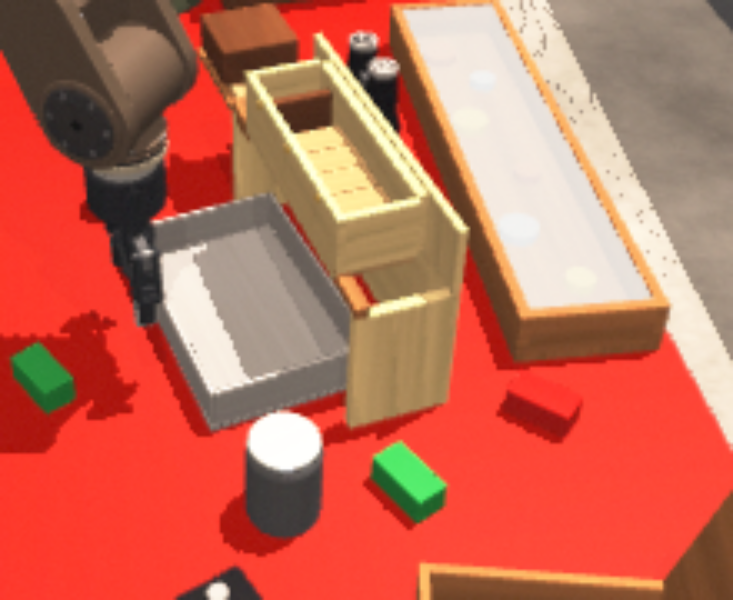

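Run:
```python
from h import *
S=np.load("side0.npz");K,T=S["K"],S["T"]
for n,u,v,z in[("frontright bottom",212,428,0),("frontright top",205,398,.05),("rear-right wall meets leg top",350,330,.05),("rear-left",270,198,.05),("finger tip R",148,322,.027)]:
    print(n,(toH(ray(180+u*.3,150+v*.3,z,K,T))*1000).round(0))
print((ray(180+148*.3,150+322*.3,.027,K,T)))
S=np.load("side0.npz"); im,d=S["im"],S["d"]
P=pts(d,K,T);H=toH(P)*1000;z=P[...,2]
for zc in(.047,.03,.015):
    m=(d>0)&(abs(z-zc)<.006)&(H[...,0]>-195)&(H[...,0]<-60)&(H[...,1]<-100)&(H[...,1]>-175); h=H[m]; print(zc,len(h),np.percentile(h,[2,50,98],axis=0).round(0).tolist())
f=np.load("top0.npz");P=pts(f["d"],f["K"],f["T"]);H=toH(P)*1000;z=P[...,2]
m=(f["d"]>0)&(z>.03)&(z<.06)&(H[...,0]>-200)&(H[...,0]<-50)&(abs(H[...,1])<180); h=H[m];print(len(h),np.percentile(h,[1,99],axis=0).round(0).tolist()); r=cv2.minAreaRect(h.astype(np.float32)); print(r)
```

```text
frontright bottom [-167. -137.]
frontright top [-175. -143.]
rear-right wall meets leg top [ -16. -105.]
rear-left [-21. 115.]
finger tip R [-194.   -7.]
[ 0.42467815 -0.19175651  0.027     ]
0.047 119 [[-171.0, -139.0], [-124.0, -135.0], [-64.0, -105.0]]
0.03 97 [[-171.0, -140.0], [-122.0, -136.0], [-62.0, -112.0]]
0.015 99 [[-171.0, -140.0], [-123.0, -135.0], [-63.0, -110.0]]
184 [[-181.0, -137.0], [-53.0, 127.0]]
((-110.57928466796875, -5.7994842529296875), (129.7889862060547, 261.2908935546875), 3.2862401008605957)
```

Run:
```python
from h import *
for n in("side","top"):
    im,d,K,T=cap(n);P=pts(d,K,T);H=toH(P)*1000;z=P[...,2]
    for lo,hi in((.02,.04),(.04,.06),(.06,.08),(.08,.1),(.1,.13),(.13,.16)):
        m=(d>0)&(z>lo)&(z<hi)&(H[...,0]<-185)&(H[...,0]>-290)&(abs(H[...,1])<110)
        h=H[m]
        if len(h)>3: print(n,lo,len(h),np.percentile(h,[2,50,98],axis=0).round(0).tolist())
```

```text
side 0.02 12 [[-289.0, -63.0], [-288.0, -58.0], [-284.0, -38.0]]
side 0.06 14 [[-216.0, -58.0], [-211.0, -6.0], [-196.0, 42.0]]
side 0.08 43 [[-217.0, -64.0], [-209.0, -58.0], [-194.0, 42.0]]
side 0.1 53 [[-217.0, -80.0], [-208.0, -72.0], [-195.0, 43.0]]
side 0.13 108 [[-223.0, -79.0], [-214.0, -68.0], [-189.0, 19.0]]
```

Run:
```python
from h import *
im,d,K,T=cap("side");P=pts(d,K,T);H=toH(P)*1000;z=P[...,2]
m=(d>0)&(z>.012)&(z<.1)&(H[...,0]<-190)&(H[...,0]>-230)&(abs(H[...,1])<90)
v,u=np.nonzero(m); o=np.argsort(z[m])[:14]
for i in o: print(u[i],v[i],H[v[i],u[i]].round(0),z[v[i],u[i]].round(3),im[v[i],u[i]])
```

```text
215 229 [-212.   39.] 0.072 [34 36 90]
214 229 [-215.   38.] 0.074 [ 36  40 150]
223 247 [-208.  -56.] 0.074 [ 42  46 108]
218 228 [-202.   37.] 0.076 [40 39 40]
227 245 [-194.  -53.] 0.076 [ 99 107 115]
221 247 [-215.  -56.] 0.077 [ 80  90 197]
222 247 [-212.  -57.] 0.077 [ 70  74 135]
220 245 [-216.  -47.] 0.077 [ 80  88 199]
226 246 [-199.  -58.] 0.078 [66 67 77]
215 228 [-212.   35.] 0.08 [32 31 34]
218 227 [-201.   37.] 0.08 [30 29 31]
214 228 [-215.   36.] 0.08 [24 25 30]
223 246 [-209.  -57.] 0.08 [33 33 33]
215 227 [-211.   39.] 0.081 [31 29 33]
```

The side depth puts the open fingertips at z≈0.073 where I expected about 0.04. I'll shut the fingers and measure again before trusting the height.

Call:
{"api": "carry_out", "payload": {"steps": [[[0, 0, 0, 0, 0, 0, 0], [0, 0, 0, 0, 0, 0, 0], [0, 0, 0, 0, 0, 0, 0], [0, 0, 0, 0, 0, 0, 0], [0, 0, 0, 0, 0, 0, 0], [0, 0, 0, 0, 0, 0, 0], [0, 0, 0, 0, 0, 0, 0]]]}}

```text
t: 4.3
eef_pos: [0.4129, -0.1913, 0.0383]
tool_rot: [-0.0, 0.994, 0.105, -0.0]
ft_force: [0.2, -0.6, -0.3]
gripper_width: 0.001
```

Run:
```python
from h import *
print(telemetry.get_obs()["eef_pos"])
im,d,K,T=cap("side");P=pts(d,K,T);H=toH(P)*1000;z=P[...,2]
m=(d>0)&(z>.012)&(z<.15)&(H[...,0]<-188)&(H[...,0]>-230)&(abs(H[...,1])<90)
v,u=np.nonzero(m); o=np.argsort(z[m])[:60:3]
for i in o: print(u[i],v[i],H[v[i],u[i]].round(0),z[v[i],u[i]].round(3),im[v[i],u[i]])
cv2.imwrite("pics/s2.png",cv2.resize(im[170:290,170:300],(650,600),interpolation=cv2.INTER_CUBIC))
```

```text
[ 0.41289493 -0.19127217  0.03827384]
219 242 [-212.  -13.] 0.059 [ 71  80 192]
217 241 [-217.   -9.] 0.061 [ 83  93 195]
221 241 [-205.  -16.] 0.064 [67 69 74]
220 241 [-209.  -19.] 0.068 [38 38 40]
222 239 [-201.  -13.] 0.069 [42 43 45]
222 240 [-203.  -20.] 0.071 [43 42 45]
217 239 [-217.  -13.] 0.074 [ 89  93 100]
219 240 [-213.  -20.] 0.074 [32 31 33]
217 238 [-217.  -10.] 0.076 [104 111 119]
221 238 [-205.  -18.] 0.079 [34 36 35]
223 236 [-197.  -12.] 0.08 [ 95 101 110]
219 238 [-212.  -19.] 0.082 [35 33 34]
221 237 [-205.  -19.] 0.084 [32 31 32]
222 236 [-201.  -18.] 0.087 [45 45 49]
217 236 [-217.  -14.] 0.088 [79 83 89]
216 232 [-218.  -10.] 0.102 [117 108 108]
217 234 [-218.  -25.] 0.106 [31 27 28]
217 235 [-220.  -30.] 0.107 [71 73 77]
216 231 [-219.  -14.] 0.11 [31 28 29]
218 236 [-219.  -42.] 0.112 [33 28 30]
```

View pics/s2.png

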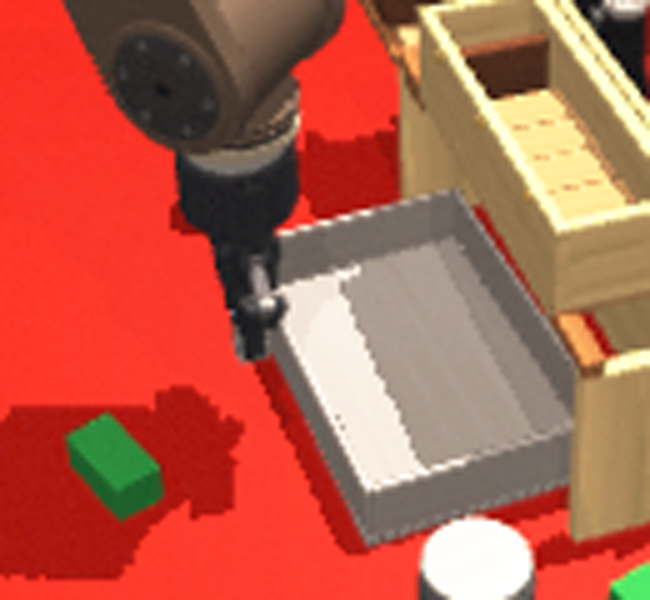

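The shut tips show at about (250,358) in the crop. Depth gives z≈0.059 at hopper (-212,-13), about 30 mm higher than the stated TCP offset. I'll lower 22 mm, which is safe under either reading, and measure again.

Call:
{"api": "carry_out", "payload": {"steps": [[[0, 0, -0.0275, 0, 0, 0, 0], [0, 0, -0.0275, 0, 0, 0, 0], [0, 0, -0.0275, 0, 0, 0, 0]]]}}

```text
t: 4.65
eef_pos: [0.4127, -0.1911, 0.0163]
tool_rot: [-0.0, 0.994, 0.105, -0.001]
ft_force: [0.5, -0.2, 1.3]
gripper_width: -0.003
```

Run:
```python
from h import *
o=telemetry.get_obs();print(o["eef_pos"],o["ft_force"],o["joint_pos"])
for n in("side","top"):
    im,d,K,T=cap(n);P=pts(d,K,T);H=toH(P)*1000;z=P[...,2]
    m=(d>0)&(z>.012)&(z<.15)&(H[...,0]<-188)&(H[...,0]>-230)&(abs(H[...,1])<60)
    v,u=np.nonzero(m); q=np.argsort(z[m])[:24:3]
    for i in q: print(n,u[i],v[i],H[v[i],u[i]].round(0),z[v[i],u[i]].round(3),im[v[i],u[i]])
```

```text
[ 0.41271245 -0.19112761  0.01630275] [ 0.48272875 -0.18533597  1.27770053] [-5.79048947e-01  5.89059092e-01  2.14240244e+00 -2.07736212e-04
  4.11378440e-01  7.80907157e-01]
side 222 246 [-203.  -14.] 0.04 [45 47 83]
side 219 246 [-213.  -14.] 0.043 [65 66 71]
side 223 245 [-200.  -17.] 0.046 [51 54 72]
side 218 245 [-216.  -14.] 0.048 [104 113 122]
side 217 243 [-217.   -7.] 0.05 [87 93 98]
side 222 244 [-203.  -18.] 0.052 [41 41 40]
side 223 244 [-200.  -20.] 0.053 [69 72 86]
side 222 243 [-203.  -19.] 0.057 [38 38 40]
```

Call:
{"api": "carry_out", "payload": {"steps": [[[0, 0, -0.0065, 0, 0, 0, 0], [0, 0, -0.0065, 0, 0, 0, 0]]]}}

```text
t: 4.95
eef_pos: [0.4129, -0.1913, 0.0111]
tool_rot: [0.0, 0.994, 0.105, 0.0]
ft_force: [-0.1, -0.7, -0.1]
gripper_width: 0.001
```

Call:
{"api": "carry_out", "payload": {"steps": [[[0, 0, -0.005, 0, 0, 0, 0], [0, 0, -0.005, 0, 0, 0, 0]]]}}

```text
t: 5.15
eef_pos: [0.4128, -0.1912, 0.0068]
tool_rot: [-0.0, 0.994, 0.105, -0.0]
ft_force: [-0.6, -0.2, -0.1]
gripper_width: -0.0
```

No contact force, even with the stated tip below the table, so the cameras are right: the tips sit about 32 mm higher than reported. I'll open the fingers, go 12 mm lower, and push slowly along hopper +x.

Call:
{"api": "carry_out", "payload": {"steps": [[[0, 0, -0.015, 0, 0, 0, 1], [0, 0, -0.015, 0, 0, 0, 1], [0, 0, -0.015, 0, 0, 0, 1], [0, 0, -0.015, 0, 0, 0, 1], [0, 0, -0.015, 0, 0, 0, 1], [0, 0, -0.015, 0, 0, 0, 1], [0, 0, -0.015, 0, 0, 0, 1]]]}}

```text
t: 5.85
eef_pos: [0.413, -0.1913, -0.0047]
tool_rot: [0.0, 0.994, 0.105, 0.0]
ft_force: [-0.5, 0.1, 0.4]
gripper_width: 0.996
```

Call:
{"api": "carry_out", "payload": {"steps": [[[0.009, 0.002, 0, 0, 0, 0, 1], [0.018, 0.004, 0, 0, 0, 0, 1], [0.027, 0.006, 0, 0, 0, 0, 1], [0.036, 0.008, 0, 0, 0, 0, 1], [0.045, 0.01, 0, 0, 0, 0, 1], [0.054, 0.0115, 0, 0, 0, 0, 1], [0.063, 0.0135, 0, 0, 0, 0, 1], [0.07, 0.015, 0, 0, 0, 0, 1], [0.077, 0.0165, 0, 0, 0, 0, 1], [0.083, 0.018, 0, 0, 0, 0, 1], [0.083, 0.018, 0, 0, 0, 0, 1]]]}}

```text
t: 6.95
eef_pos: [0.4803, -0.1769, -0.0048]
tool_rot: [0.0, 0.994, 0.106, 0.001]
ft_force: [-1.1, -0.4, -0.4]
gripper_width: 1.0
```

```bash
cat >> h.py <<'E'
def tray(n="side"):
    im,d,K,T=cap(n);P=pts(d,K,T);H=toH(P)*1000;z=P[...,2]
    m=(d>0)&(z>.01)&(z<.058)&(H[...,0]>-200)&(H[...,0]<-55)&(H[...,1]<-125)&(H[...,1]>-160)
    h=H[m]; print(n,"right wall y/ang",len(h),np.percentile(h,[1,50,99],axis=0).round(0).tolist(),np.degrees(np.polyfit(h[:,0],h[:,1],1)[0]).round(1) if len(h)>9 else "")
    return im
E
python3 - <<'E'
from h import *
o=telemetry.get_obs();print(o["eef_pos"],(toH(o["eef_pos"])*1000).round(1),o["ft_force"])
im=tray("side"); im2=tray("top")
E
```

```text
[ 0.48029532 -0.17688131 -0.00484323] [-136.1   -4.1] [-1.13472506 -0.35219309 -0.41808358]
side right wall y/ang 229 [[-127.0, -143.0], [-94.0, -139.0], [-55.0, -127.0]] -1.5
top right wall y/ang 43 [[-121.0, -145.0], [-86.0, -136.0], [-57.0, -134.0]] 0.9
```

Call:
{"api": "carry_out", "payload": {"steps": [[[0.0024, 0.0005, 0, 0, 0, 0, 1], [0.0049, 0.001, 0, 0, 0, 0, 1], [0.0073, 0.0016, 0, 0, 0, 0, 1], [0.0073, 0.0016, 0, 0, 0, 0, 1]]]}}

```text
t: 7.45
eef_pos: [0.4853, -0.1755, -0.0048]
tool_rot: [0.0, 0.994, 0.105, 0.0]
ft_force: [-1.8, -0.1, 1.0]
gripper_width: 1.001
```

Call:
{"api": "carry_out", "payload": {"steps": [[[0.0024, 0.0005, 0, 0, 0, 0, 1], [0.0037, 0.0008, 0, 0, 0, 0, 1], [0.0049, 0.001, 0, 0, 0, 0, 1], [0.0049, 0.001, 0, 0, 0, 0, 1]]]}}

```text
t: 7.85
eef_pos: [0.4855, -0.1752, -0.0049]
tool_rot: [-0.001, 0.994, 0.105, -0.003]
ft_force: [-27.4, -17.1, 11.9]
gripper_width: 1.0
```

Run:
```python
from h import *
o=telemetry.get_obs();print((toH(o["eef_pos"])*1000).round(1),o["ft_force"])
im=tray("side"); im2=tray("top")
```

```text
[-130.7   -3.6] [-27.35373388 -17.0995345   11.93783432]
side right wall y/ang 209 [[-121.0, -142.0], [-90.0, -139.0], [-56.0, -131.0]] -1.9
top right wall y/ang 41 [[-118.0, -139.0], [-83.0, -135.0], [-56.0, -126.0]] 2.9
```

Force rose to 32 N at TCP x=-130.7, just where the stop was predicted, so the tray is home. Backing off and rising while turning.

Call:
{"api": "carry_out", "payload": {"steps": [[[-0.037, -0.008, 0, 0, 0, 0, 1], [-0.037, -0.008, 0.06, 0, 0, 0, 1], [-0.037, -0.008, 0.12, 0, 0, 0, 1], [-0.037, -0.008, 0.4, 0, 0, 1, 0], [-0.037, -0.008, 0.4, 0, 0, 1, 0], [-0.037, -0.008, 0.4, 0, 0, 1, 0], [-0.037, -0.008, 0.4, 0, 0, 1, 0], [-0.037, -0.008, 0.4, 0, 0, 1, 0], [-0.037, -0.008, 0.4, 0, 0, 1, 0], [-0.037, -0.008, 0.4, 0, 0, 1, 0], [-0.037, -0.008, 0.4, 0, 0, 1, 0]]]}}

```text
t: 9.05
eef_pos: [0.4598, -0.1811, 0.3155]
tool_rot: [0.001, 0.808, 0.589, 0.0]
ft_force: [0.4, 0.2, -0.1]
gripper_width: 0.002
```

Run:
```python
from h import *
o=telemetry.get_obs();print(o["eef_pos"],(toH(o["eef_pos"])*1000).round(1),o["tool_rot"])
t=np.array([*toW(0,.163),.30]);print("to gap",((t-o["eef_pos"])/.8).round(4))
for n in("side","top"):
    im,d,K,T=cap(n);P=pts(d,K,T);H=toH(P)*1000;z=P[...,2]
    m=(d>0)&(z>.03)&(z<.06)&(H[...,0]>-160)&(H[...,0]<-50)&(abs(H[...,1])<170); h=H[m];print(n,len(h),np.percentile(h,[1,99],axis=0).round(0).tolist(),cv2.minAreaRect(h.astype(np.float32)))
cv2.imwrite("pics/t3.png",cv2.resize(im[140:250,200:380],(800,489),interpolation=cv2.INTER_CUBIC))
```

```text
[ 0.45977283 -0.18113763  0.31545991] [-157.1   -4. ] [5.94203037e-04 8.07841151e-01 5.89399841e-01 3.85226567e-04]
to gap [ 0.1482  0.2453 -0.0193]
side 363 [[-122.0, -142.0], [-51.0, 120.0]] ((-86.54254150390625, -10.917022705078125), (71.47218322753906, 264.5639953613281), 0.011310850270092487)
top 64 [[-120.0, -38.0], [-54.0, 121.0]] ((-111.90835571289062, 51.66257095336914), (172.15338134765625, 61.21173095703125), 68.64147186279297)
```

View pics/t3.png

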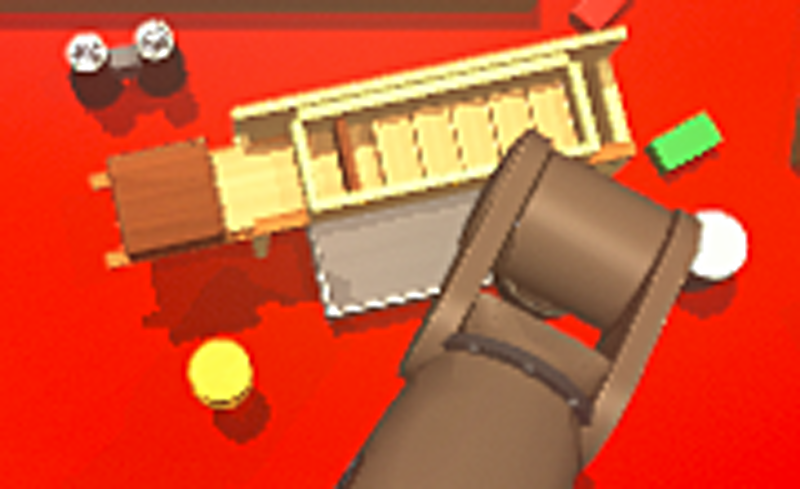

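The tray's front edge at (330,315)–(440,290) in the crop is parallel to the trough and sits at x≈-121, and the bricks are unmoved. Moving above the gap.

Call:
{"api": "carry_out", "payload": {"steps": [[[0.148, 0.245, 0, 0, 0, 0.5, 0], [0.148, 0.245, 0, 0, 0, 0.5, 0], [0.148, 0.245, 0, 0, 0, 0.5, 0], [0.148, 0.245, 0, 0, 0, 0.5, 0], [0.148, 0.245, 0, 0, 0, 0.5, 0], [0.148, 0.245, 0, 0, 0, 0.5, 0], [0.148, 0.245, 0, 0, 0, 0.5, 0], [0.148, 0.245, -0.09, 0, 0, 0.5, 0], [0.148, 0.245, -0.09, 0, 0, 0.5, 0], [0.148, 0.245, -0.09, 0, 0, 0.5, 0]]]}}

```text
t: 10.15
eef_pos: [0.5763, 0.0137, 0.2405]
tool_rot: [-0.002, 0.63, 0.777, -0.001]
ft_force: [-0.5, 0.4, 0.8]
gripper_width: 0.0
```

Run:
```python
from h import *
o=telemetry.get_obs();print(o["eef_pos"],(toH(o["eef_pos"])*1000).round(1),o["tool_rot"],o["ft_force"])
for n in("side","top"):
    im,d,K,T=cap(n);P=pts(d,K,T);H=toH(P)*1000;z=P[...,2]
    m=(d>0)&(z>.222)&(z<.45)&(abs(H[...,0])<70)&(H[...,1]<240)&(H[...,1]>90)
    for lo in(.225,.245,.265,.285,.305,.33):
        k=m&(z>lo)&(z<lo+.02); h=H[k]
        if len(h)>2: print(n,lo,len(h),np.percentile(h,[2,50,98],axis=0).round(0).tolist())
cv2.imwrite("pics/tmp.png",im)
```

```text
[0.5763197  0.01371543 0.24051791] [ -2.3 162.1] [-0.00210567  0.6299507   0.77663087 -0.00147639] [-0.51637933  0.42548623  0.82630934]
side 0.245 6 [[-10.0, 149.0], [-7.0, 152.0], [2.0, 158.0]]
side 0.265 39 [[-17.0, 148.0], [-8.0, 152.0], [8.0, 159.0]]
side 0.285 47 [[-22.0, 147.0], [-5.0, 152.0], [18.0, 163.0]]
side 0.305 120 [[-40.0, 145.0], [1.0, 151.0], [38.0, 170.0]]
side 0.33 148 [[-61.0, 142.0], [1.0, 150.0], [54.0, 167.0]]
```

Call:
{"api": "carry_out", "payload": {"steps": [[[0, 0, -0.03, 0, 0, 0, 0], [0, 0, -0.06, 0, 0, 0, 0], [0, 0, -0.09, 0, 0, 0, 0], [0, 0, -0.114, 0, 0, 0, 0], [0, 0, -0.114, 0, 0, 0, 0], [0, 0, -0.114, 0, 0, 0, 0]]]}}

```text
t: 10.85
eef_pos: [0.5787, 0.0144, 0.1536]
tool_rot: [0.001, 0.629, 0.777, 0.001]
ft_force: [-0.1, -0.5, 0.5]
gripper_width: 0.003
```

```bash
cat >> h.py <<'E'
def prof():
    # returns z profile of trough along hopper y, top view; plus block edges
    for n in("top","side"):
        im,d,K,T=cap(n);P=pts(d,K,T);H=toH(P)*1000;z=P[...,2]
        b=(d>0)&(abs(H[...,0]-2)<26)
        s=[]
        for y in range(-120,116,6):
            k=b&(abs(H[...,1]-y)<3)&(z<.205); s.append(f"{y}:{1000*np.median(z[k]):.0f}" if k.sum()>1 else f"{y}:-")
        print(n,*s)
        q=(d>0)&(abs(z-.194)<.004)&(abs(H[...,0])<46)&(H[...,1]>170)&(H[...,1]<460)
        print(n,"block y",np.percentile(H[q][:,1],[2,50,98]).round(0))
    return im
E
python3 - <<'E'
from h import *
o=telemetry.get_obs();print((toH(o["eef_pos"])*1000).round(1),o["eef_pos"],o["ft_force"]); prof()
E
```

```text
[  0.2 162.3] [0.57870051 0.01442764 0.15361052] [-0.13504927 -0.49875864  0.46477409]
top -120:185 -114:181 -108:179 -102:179 -96:180 -90:180 -84:180 -78:179 -72:180 -66:180 -60:180 -54:179 -48:177 -42:178 -36:179 -30:180 -24:177 -18:179 -12:179 -6:179 0:180 6:180 12:178 18:178 24:180 30:178 36:179 42:180 48:180 54:171 60:149 66:151 72:150 78:202 84:202 90:- 96:- 102:- 108:- 114:-
top block y [242. 271. 291.]
side -120:144 -114:- -108:- -102:- -96:7 -90:5 -84:6 -78:179 -72:179 -66:179 -60:178 -54:178 -48:179 -42:178 -36:178 -30:93 -24:179 -18:6 -12:178 -6:94 0:178 6:178 12:92 18:177 24:177 30:178 36:179 42:93 48:178 54:6 60:4 66:6 72:4 78:183 84:175 90:7 96:3 102:4 108:5 114:24
side block y [199. 239. 286.]
```

The top view still sees the whole trough. Now I push the block to about 75 mm opening.

Call:
{"api": "carry_out", "payload": {"steps": [[[-0.0026, 0.0122, 0, 0, 0, 0, 0], [-0.0052, 0.0244, 0, 0, 0, 0, 0], [-0.0079, 0.0367, 0, 0, 0, 0, 0], [-0.0105, 0.0489, 0, 0, 0, 0, 0], [-0.0131, 0.0611, 0, 0, 0, 0, 0], [-0.0157, 0.0733, 0, 0, 0, 0, 0], [-0.0183, 0.0855, 0, 0, 0, 0, 0], [-0.021, 0.0978, 0, 0, 0, 0, 0], [-0.0236, 0.11, 0, 0, 0, 0, 0], [-0.0262, 0.1222, 0, 0, 0, 0, 0], [-0.0262, 0.1222, 0, 0, 0, 0, 0]]]}}

```text
t: 12.05
eef_pos: [0.5566, 0.1139, 0.152]
tool_rot: [-0.0, 0.628, 0.778, 0.0]
ft_force: [0.1, 0.2, -0.3]
gripper_width: -0.0
```

Run:
```python
from h import *
o=telemetry.get_obs();print((toH(o["eef_pos"])*1000).round(1),o["eef_pos"],o["ft_force"]); prof()
```

```text
[ -0.5 264.2] [0.55660793 0.11394654 0.15200788] [ 0.11024513  0.22502441 -0.2968503 ]
top -120:176 -114:33 -108:44 -102:44 -96:40 -90:39 -84:- -78:- -72:- -66:- -60:- -54:179 -48:179 -42:179 -36:179 -30:179 -24:179 -18:179 -12:178 -6:179 0:179 6:179 12:178 18:179 24:180 30:179 36:179 42:178 48:179 54:180 60:178 66:178 72:180 78:200 84:200 90:160 96:150 102:150 108:150 114:152
top block y [357. 361. 364.]
side -120:- -114:36 -108:36 -102:33 -96:36 -90:- -84:- -78:- -72:- -66:4 -60:169 -54:172 -48:178 -42:179 -36:178 -30:94 -24:178 -18:178 -12:178 -6:177 0:179 6:8 12:8 18:178 24:177 30:179 36:178 42:179 48:7 54:178 60:177 66:178 72:7 78:189 84:183 90:103 96:5 102:4 108:4 114:25
side block y [251. 291. 359.]
```

Brick 1 has fallen at about 76 mm opening, and the other four are bunched at -58..78. I continue 30 mm.

Call:
{"api": "carry_out", "payload": {"steps": [[[-0.001, 0.0046, 0, 0, 0, 0, 0], [-0.002, 0.0092, 0, 0, 0, 0, 0], [-0.003, 0.0138, 0, 0, 0, 0, 0], [-0.004, 0.0184, 0, 0, 0, 0, 0], [-0.005, 0.023, 0, 0, 0, 0, 0], [-0.006, 0.0276, 0, 0, 0, 0, 0], [-0.007, 0.0322, 0, 0, 0, 0, 0], [-0.0079, 0.0367, 0, 0, 0, 0, 0], [-0.0079, 0.0367, 0, 0, 0, 0, 0]]]}}

```text
t: 13.05
eef_pos: [0.5505, 0.1419, 0.1517]
tool_rot: [-0.0, 0.629, 0.778, -0.0]
ft_force: [1.0, -0.9, -0.5]
gripper_width: -0.001
```

Run:
```python
from h import *
o=telemetry.get_obs();print((toH(o["eef_pos"])*1000).round(1),o["ft_force"]); prof()
```

```text
[ -0.6 292.9] [ 1.0294598  -0.86629277 -0.46194541]
top -120:171 -114:34 -108:37 -102:34 -96:34 -90:7 -84:6 -78:- -72:35 -66:34 -60:37 -54:34 -48:35 -42:- -36:- -30:- -24:180 -18:179 -12:181 -6:181 0:180 6:180 12:180 18:179 24:180 30:179 36:179 42:180 48:179 54:178 60:179 66:181 72:179 78:190 84:201 90:161 96:147 102:149 108:150 114:152Traceback (most recent call last):
  File "<stdin>", line 2, in <module>
  File "h.py", line 31, in prof
    print(n,"block y",np.percentile(H[q][:,1],[2,50,98]).round(0))
                      ~~~~~~~~~~~~~^^^^^^^^^^^^^^^^^^^^^
    return _quantile_unchecked(
        a, q, axis, out, overwrite_input, method, keepdims, weights)
    return _ureduce(a,
                    func=_quantile_ureduce_func,
    ...<5 lines>...
                    overwrite_input=overwrite_input,
                    method=method)
    r = func(a, **kwargs)
    result = _quantile(arr,
                       quantiles=q,
    ...<2 lines>...
                       out=out,
                       weights=wgt)
    slices_having_nans = np.isnan(arr[-1, ...])
                                  ~~~^^^^^^^^^
IndexError: index -1 is out of bounds for axis 0 with size 0
```

Brick 2 has fallen and three remain at -24..78. Another 20 mm.

Call:
{"api": "carry_out", "payload": {"steps": [[[-0.001, 0.0046, 0, 0, 0, 0, 0], [-0.002, 0.0092, 0, 0, 0, 0, 0], [-0.003, 0.0138, 0, 0, 0, 0, 0], [-0.004, 0.0184, 0, 0, 0, 0, 0], [-0.0053, 0.0245, 0, 0, 0, 0, 0], [-0.0053, 0.0245, 0, 0, 0, 0, 0], [-0.0053, 0.0245, 0, 0, 0, 0, 0]]]}}

```text
t: 13.8
eef_pos: [0.5463, 0.1617, 0.1519]
tool_rot: [-0.0, 0.629, 0.778, 0.0]
ft_force: [0.1, -0.1, 0.5]
gripper_width: 0.003
```

```bash
sed -i 's/        print(n,"block y"/        if q.any(): print(n,"block y"/' h.py
python3 - <<'E'
from h import *
o=telemetry.get_obs();print((toH(o["eef_pos"])*1000).round(1),o["ft_force"]); prof()
E
```

```text
[ -0.6 313.1] [ 0.11839463 -0.11760749  0.49668966]
top -120:172 -114:35 -108:33 -102:32 -96:27 -90:5 -84:4 -78:11 -72:34 -66:34 -60:34 -54:35 -48:34 -42:- -36:- -30:- -24:178 -18:180 -12:179 -6:179 0:178 6:180 12:180 18:177 24:178 30:177 36:179 42:178 48:179 54:181 60:178 66:179 72:179 78:196 84:200 90:161 96:149 102:149 108:149 114:148
side -120:107 -114:- -108:34 -102:36 -96:34 -90:- -84:- -78:23 -72:29 -66:35 -60:34 -54:35 -48:35 -42:35 -36:- -30:- -24:167 -18:178 -12:179 -6:179 0:178 6:179 12:6 18:179 24:178 30:179 36:8 42:177 48:177 54:177 60:178 66:178 72:178 78:189 84:188 90:5 96:4 102:5 108:4 114:28
side block y [302. 343. 408.]
```

Call:
{"api": "carry_out", "payload": {"steps": [[[-0.0008, 0.0037, 0, 0, 0, 0, 0], [-0.0016, 0.0073, 0, 0, 0, 0, 0], [-0.0016, 0.0073, 0, 0, 0, 0, 0], [-0.0016, 0.0073, 0, 0, 0, 0, 0]]]}}

```text
t: 14.3
eef_pos: [0.5452, 0.1674, 0.152]
tool_rot: [0.0, 0.629, 0.778, 0.0]
ft_force: [-0.3, -2.5, 0.8]
gripper_width: 0.001
```

Run:
```python
from h import *
o=telemetry.get_obs();print((toH(o["eef_pos"])*1000).round(1),o["ft_force"]); prof()
```

```text
[ -0.5 318.9] [-0.27541401 -2.53314757  0.81443247]
top -120:172 -114:36 -108:35 -102:33 -96:30 -90:3 -84:4 -78:- -72:38 -66:34 -60:35 -54:35 -48:36 -42:47 -36:53 -30:55 -24:60 -18:60 -12:62 -6:- 0:152 6:149 12:178 18:181 24:179 30:179 36:181 42:178 48:178 54:180 60:178 66:179 72:179 78:199 84:200 90:158 96:149 102:150 108:148 114:148
side -120:- -114:34 -108:- -102:34 -96:36 -90:- -84:- -78:33 -72:24 -66:35 -60:35 -54:35 -48:36 -42:34 -36:- -30:27 -24:32 -18:43 -12:49 -6:- 0:148 6:150 12:168 18:180 24:180 30:179 36:179 42:179 48:178 54:177 60:177 66:178 72:178 78:189 84:189 90:7 96:4 102:5 108:5 114:24
side block y [305. 349. 413.]
```

The third brick has fallen; bricks 4 and 5 remain at 10..78 with the gate edge near -2. Next I step back, rise, cross over the block and come down on its far side.

Call:
{"api": "carry_out", "payload": {"steps": [[[0.0026, -0.0122, 0, 0, 0, 0, 0], [0.0026, -0.0122, 0.05, 0, 0, 0, 0], [0.0026, -0.0122, 0.1, 0, 0, 0, 0], [0.0026, -0.0122, 0.1, 0, 0, 0, 0], [-0.033, 0.154, 0.1, 0, 0, 0, 0], [-0.033, 0.154, 0.1, 0, 0, 0, 0], [-0.033, 0.154, 0.1, 0, 0, 0, 0], [-0.033, 0.154, 0.1, 0, 0, 0, 0], [-0.033, 0.154, 0.1, 0, 0, 0, 0], [-0.033, 0.154, 0.05, 0, 0, 0, 0], [-0.033, 0.154, 0, 0, 0, 0, 0], [-0.033, 0.154, 0, 0, 0, 0, 0]]]}}

```text
t: 15.6
eef_pos: [0.5171, 0.2883, 0.1477]
tool_rot: [-0.002, 0.629, 0.777, -0.004]
ft_force: [0.5, 0.3, -0.7]
gripper_width: -0.0
```

Run:
```python
from h import *
o=telemetry.get_obs();print((toH(o["eef_pos"])*1000).round(1),o["eef_pos"],o["ft_force"]); prof()
im,d,K,T=cap("top"); cv2.imwrite("pics/t4.png",cv2.resize(im[130:260,160:380],(800,473),interpolation=cv2.INTER_CUBIC))
```

```text
[ -2.7 443. ] [0.51705345 0.28825454 0.14766242] [ 0.54575564  0.26778358 -0.74157621]
top -120:172 -114:35 -108:32 -102:34 -96:29 -90:3 -84:6 -78:- -72:34 -66:34 -60:34 -54:33 -48:32 -42:24 -36:4 -30:5 -24:5 -18:- -12:- -6:- 0:148 6:150 12:177 18:179 24:178 30:179 36:179 42:179 48:179 54:179 60:179 66:178 72:179 78:189 84:199 90:156 96:150 102:148 108:149 114:151
top block y [330. 362. 396.]
side -120:- -114:- -108:34 -102:35 -96:35 -90:- -84:- -78:28 -72:27 -66:36 -60:34 -54:35 -48:35 -42:34 -36:- -30:- -24:- -18:- -12:6 -6:16 0:29 6:149 12:166 18:178 24:179 30:179 36:180 42:180 48:179 54:180 60:180 66:178 72:178 78:189 84:192 90:5 96:5 102:4 108:4 114:22
side block y [327. 371. 436.]
```

View pics/t4.png

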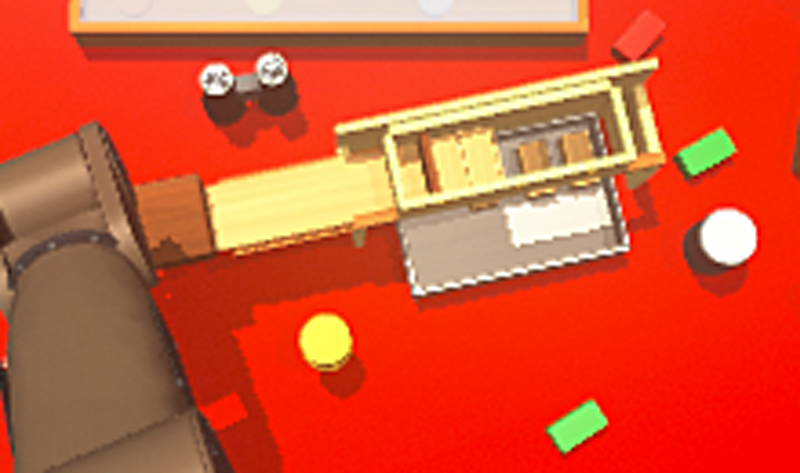

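Two bricks remain on the gate at (465,160) in the crop, and the bricks in the tray show at (535,155) and (575,150). Now I push the gate shut.

Call:
{"api": "carry_out", "payload": {"steps": [[[0.0033, -0.0153, 0, 0, 0, 0, 0], [0.0066, -0.0307, 0, 0, 0, 0, 0], [0.0099, -0.046, 0, 0, 0, 0, 0], [0.0132, -0.0613, 0, 0, 0, 0, 0], [0.0165, -0.0767, 0, 0, 0, 0, 0], [0.0197, -0.092, 0, 0, 0, 0, 0], [0.023, -0.1073, 0, 0, 0, 0, 0], [0.0263, -0.1227, 0, 0, 0, 0, 0], [0.0296, -0.138, 0, 0, 0, 0, 0], [0.0329, -0.1533, 0, 0, 0, 0, 0], [0.0362, -0.1687, 0, 0, 0, 0, 0], [0.0362, -0.1687, 0, 0, 0, 0, 0]]]}}

```text
t: 16.95
eef_pos: [0.5483, 0.1537, 0.1529]
tool_rot: [0.001, 0.629, 0.777, 0.0]
ft_force: [0.3, -0.3, -0.4]
gripper_width: 0.001
```

Run:
```python
from h import *
o=telemetry.get_obs();print((toH(o["eef_pos"])*1000).round(1),o["eef_pos"],o["ft_force"]); prof()
```

```text
[ -0.4 304.8] [0.5482501  0.15369668 0.15285822] [ 0.32583216 -0.34318396 -0.41982973]
top -120:177 -114:178 -108:180 -102:179 -96:179 -90:179 -84:179 -78:178 -72:179 -66:179 -60:179 -54:179 -48:173 -42:148 -36:148 -30:149 -24:148 -18:149 -12:148 -6:149 0:148 6:150 12:151 18:149 24:148 30:148 36:149 42:150 48:149 54:149 60:150 66:148 72:150 78:200 84:200 90:161 96:148 102:147 108:149 114:149
top block y [203. 224. 246.]
side -120:141 -114:- -108:34 -102:35 -96:36 -90:- -84:182 -78:179 -72:34 -66:178 -60:179 -54:178 -48:37 -42:33 -36:- -30:- -24:- -18:- -12:150 -6:23 0:23 6:37 12:148 18:149 24:147 30:149 36:150 42:149 48:150 54:150 60:151 66:9 72:77 78:176 84:187 90:5 96:5 102:4 108:5 114:26
side block y [202. 242. 297.]
```

Call:
{"api": "carry_out", "payload": {"steps": [[[0.0005, -0.0024, 0, 0, 0, 0, 0], [0.001, -0.0048, 0, 0, 0, 0, 0], [0.0015, -0.0072, 0, 0, 0, 0, 0], [0.0015, -0.0072, 0, 0, 0, 0, 0]]]}}

```text
t: 17.45
eef_pos: [0.5487, 0.15, 0.152]
tool_rot: [-0.0, 0.629, 0.778, 0.0]
ft_force: [-2.1, 3.4, 2.6]
gripper_width: -0.001
```

Call:
{"api": "carry_out", "payload": {"steps": [[[0.0003, -0.0012, 0, 0, 0, 0, 0], [0.0006, -0.0025, 0, 0, 0, 0, 0], [0.0006, -0.0025, 0, 0, 0, 0, 0]]]}}

```text
t: 17.75
eef_pos: [0.5492, 0.148, 0.1519]
tool_rot: [-0.0, 0.629, 0.778, 0.0]
ft_force: [-2.6, 4.3, 3.0]
gripper_width: 0.001
```

Call:
{"api": "carry_out", "payload": {"steps": [[[0.0003, -0.0012, 0, 0, 0, 0, 0], [0.0006, -0.0025, 0, 0, 0, 0, 0], [0.0006, -0.0025, 0, 0, 0, 0, 0]]]}}

```text
t: 18.05
eef_pos: [0.5492, 0.148, 0.152]
tool_rot: [-0.001, 0.629, 0.778, 0.001]
ft_force: [-5.4, 19.7, 3.9]
gripper_width: -0.001
```

The gate hit its stop: 20 N with no further motion. I back away, rise clear, and check both views.

Call:
{"api": "carry_out", "payload": {"steps": [[[-0.0052, 0.0244, 0, 0, 0, 0, 0], [-0.0079, 0.0367, 0, 0, 0, 0, 0], [-0.0079, 0.0367, 0.06, 0, 0, 0, 0], [-0.0079, 0.0367, 0.15, 0, 0, 0, 0], [-0.05, 0.25, 0.2, 0, 0, 0, 0], [-0.05, 0.25, 0.2, 0, 0, 0, 0], [-0.05, 0.25, 0.2, 0, 0, 0, 0], [-0.05, 0.25, 0.2, 0, 0, 0, 0], [-0.05, 0.25, 0.2, 0, 0, 0, 0], [-0.05, 0.25, 0.2, 0, 0, 0, 0], [-0.05, 0.25, 0.2, 0, 0, 0, 0]]]}}

```text
t: 19.15
eef_pos: [0.51, 0.3449, 0.3113]
tool_rot: [0.0, 0.629, 0.777, -0.001]
ft_force: [0.5, -0.0, 0.2]
gripper_width: -0.003
```

Run:
```python
from h import *
o=telemetry.get_obs();print(o["t"],o["eef_pos"],o["ft_force"]); prof()
A=[]
for n,c in(("side",(150,300,200,350)),("top",(120,240,200,360))):
    im,d,K,T=cap(n);P=pts(d,K,T);H=toH(P)*1000;z=P[...,2]
    m=(d>0)&(z>.03)&(z<.06)&(H[...,0]>-160)&(H[...,0]<-50)&(abs(H[...,1])<170); h=H[m];print(n,len(h),np.percentile(h,[1,99],axis=0).round(0).tolist(),cv2.minAreaRect(h.astype(np.float32)))
    for zl in(.02,):
        k=(d>0)&(z>.02)&(z<.06)&(H[...,0]>-110)&(H[...,0]<40)&(abs(H[...,1])<118)
        N,L,st,ce=cv2.connectedComponentsWithStats(k.astype(np.uint8))
        for i in range(1,N):
            if st[i,4]>12: print(n,"in tray",st[i].tolist(),H[L==i].mean(0).round(0),z[L==i].max().round(3))
    A.append(cv2.resize(im[c[0]:c[1],c[2]:c[3]],(400,400 if n=="side" else 300),interpolation=cv2.INTER_CUBIC))
A[1]=cv2.copyMakeBorder(A[1],0,100,0,0,cv2.BORDER_CONSTANT); cv2.imwrite("pics/f.png",np.hstack(A))
```

```text
19.15 [0.51000408 0.34486352 0.31130211] [ 0.51469904 -0.04836857  0.20744347]
top -120:182 -114:177 -108:179 -102:179 -96:179 -90:178 -84:179 -78:179 -72:180 -66:180 -60:180 -54:170 -48:150 -42:149 -36:150 -30:149 -24:149 -18:150 -12:149 -6:148 0:150 6:149 12:150 18:149 24:149 30:148 36:148 42:150 48:148 54:149 60:148 66:150 72:149 78:201 84:200 90:156 96:149 102:149 108:150 114:151
top block y [199. 242. 284.]
side -120:- -114:- -108:- -102:35 -96:35 -90:- -84:181 -78:178 -72:34 -66:178 -60:178 -54:178 -48:35 -42:34 -36:- -30:- -24:- -18:150 -12:148 -6:19 0:27 6:149 12:38 18:149 24:148 30:148 36:150 42:150 48:149 54:150 60:149 66:7 72:148 78:178 84:175 90:7 96:4 102:5 108:5 114:31
side block y [196. 235. 281.]
side 356 [[-122.0, -141.0], [-51.0, 120.0]] ((-86.45072937011719, -10.871322631835938), (72.2179183959961, 263.6671142578125), 0.09666774421930313)
side in tray [238, 209, 30, 12, 152] [-56. 115.] 0.053
side in tray [266, 226, 14, 12, 104] [-18.   8.] 0.039
side in tray [273, 239, 12, 12, 107] [-19. -62.] 0.038
side in tray [279, 251, 6, 7, 33] [ -27. -105.] 0.038
top 153 [[-120.0, -139.0], [-51.0, 121.0]] ((-85.2028579711914, -9.453857421875), (260.90020751953125, 69.66303253173828), 89.93134307861328)
top in tray [289, 185, 9, 3, 13] [-30.  14.] 0.04
```

View pics/f.png

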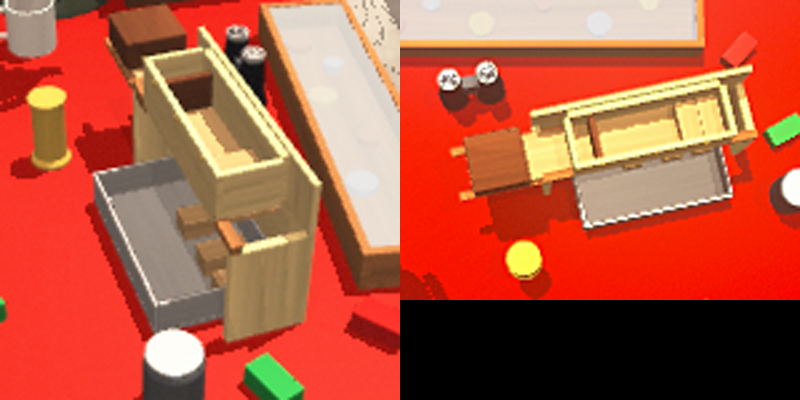

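The left (side) view shows three bricks in the tray at (192,215), (210,258) and (218,278). The right (top) view shows two bricks in the trough at (703,115), the gate shut with the block spanning 199–284, and the tray square with its front edge at x≈-121. The bystanders in view are standing. Handing in.

```bash
python3 -c "
from plant import workorder; print(workorder.close_job())"
```

```text
the job is handed in; nothing more can be done
None
```

I pushed the tray in against the back board, opened the gate in small steps to about 130 mm until the third brick fell, and pushed it shut again. I then handed the job in at about 19 s; `close_job` gives no verdict.

**Tray:** it lies square to the hopper. Its front edge is at hopper x ≈ -121 mm, where the fully-in position gives -120, and it sits about 10 mm off centre, within the 25 mm allowed. The push stopped at about 32 N against the board.

**Bricks:** three lie in the tray, and two are in the trough on the gate at y from -120 to -52 mm.

**Gate:** I shut it until it stopped moving at about 20 N. The block then measured y = 199 to 284 mm from above, against 198 to 288 when shut. The side view read 196 to 281.

**Other goods:** the vase, tin, mug and binoculars looked undisturbed in the last pictures. I did not measure them again, and the last crops did not show the camera or the whole helmet. The arm passed well clear of both.

**Disagreement:** both cameras and the lack of table contact put the fingertips about 32 mm higher than the reported tool position and stated tip offset imply. I worked from the camera heights.

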